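Clamp the work and bring the screwdriver to its screw

ROBOT

A 7-joint arm with a two-finger parallel gripper is mounted at the origin on the work surface; the furniture and walls round the work are solid. World frame = base frame: x ahead of the robot, y to its left, z up, the work surface at z = 0. Lengths are in m, angles in degrees, forces in N, time in s.
With the tool pointing down it reaches from about 0.425 to 0.875 m from the base axis. Payload 4.7 kg.
Tool frame: the origin (TCP) lies at the centre of the arm's flange, where the gripper is bolted on; the fingertips stand 182 mm ahead of it and the grasp point (between the pads) lies 164 mm ahead of it; z points along the fingers, x is the direction in which the jaws open and shut, and the axes are right-handed (so a half turn about z gives the same grasp; the last joint's range is limited). The gripper opens to 87 mm and grips with 3 to 60 N. Pads are 19 mm wide; open, the fingers measure 117 mm over their backs; the gripper's body (75 mm by 190 mm) begins 51 mm behind the grasp point.
Start: joints at [66.354, 18.392, -4.016, 83.108, 1.295, 78.541, -3.26], TCP at [0.269, -0.592, 0.405] pointing down, gripper open.
Joint ranges: [-163.93, 163.93], [-17.29, 119.83], [-79.2, 71.16], [3.27, 140.29], [-89.18, 269.18], [5.43, 117.66], [-154.24, 154.24]. Speed limits (degrees/s): [147.25, 147.25, 180, 180, 180, 180, 180].

INTERFACE

Orientations are given as [roll, pitch, yaw] about the fixed x, y, z axes, in that order (R = Rz(yaw) Ry(pitch) Rx(roll)).
In Python, from cell import env gives the robot as it stands. The module is installed in compiled form; this text tells all that it offers.
- The arm moves only by the tool carry_out, never from a script. Its argument "increments" is a list of rows, each a list of 5 numbers: the shift along the world's x, y, z in m, then the turn about the world's z in degrees, then the gripper's target within -1 to 1 (shut at 1, half-way at 0, fully open at -1). In form: [[dx, dy, dz, spin, jaw], ...]. A call has 1 to 20 rows; each row is the pose to reach, as a shift and turn from the pose commanded when the call began; what a row does not reach only later rows make up. A row lasts 1/10 s, in which the tool goes at most 50 mm and 8.59 degrees, less where a joint would pass 70% of its speed; a pose out of reach is approached as far as the arm can. A call with a gripper value outside its range is refused whole. The fingers move at their own pace and stop on an object; "grip_force" is the grip in N (left out, the last holds). Time passes only in rows, so rows that repeat a pose let the fingers close. It gives the time, the measured TCP pose, the force and the opening at its end, in the units of the state.
- env.get_obs(): the state, without advancing time (a new reading comes with each control period).
- env.read_camera(name): name is "scene" or "top"; returns (picture, depth): 480x640x3 uint8, red, green, blue; 480x640 float32, m along the optical axis (not along the pixel's ray), 0 where there is no reading.
- env.get_calibration(name): a dict with "K" (3x3 intrinsics, pixels), "k1" (the pictures are not rectified: a ray, as slopes to the right and down, at radius r is drawn at 1 + k1 r^2 times it, then the intrinsics apply), "camera_from_world" (4x4, takes a point from world to camera coordinates). Camera axes: x right, y down, z forward; pixel columns grow to the right and rows downward; lengths in m; the calibration is good to about 2 mm. A picture is of the moment at which its call begins. get_calibration takes no time and is no camera call.
- env.sign_off(): hands the job in, once; it reports no verdict.
The state is a dict: "time_s": time; "qpos": joint angles; "joint_velocities": joint speeds; "effort": joint torques, N m; "tool_pos": TCP position; "tool_rot": TCP orientation; "force": force on the tool from outside, world axes, zero at the start; "wrist_torque": the same for the moment, N m; "grip_width": finger opening in m.
Only numpy, scipy, OpenCV 4.12 (cv2) and the standard library are available. Lean on these libraries where they do the work, as an engineer would, in place of code of your own. Each camera call takes 0.05 s, during which the arm holds its last target.

TASK

Push the vice's jaw shut so that it clamps the little aluminium block standing in it, then draw the orange screwdriver out of the leaning wooden stand and turn it upright, blade down, over the brass screw on top of the block. Finish while holding it there, still, the blade tip centred about 3 cm above the screw; do not let the screwdriver touch the block, and leave the other things on the worktop where they are.

Things in the scene. Friction and masses are not known exactly. Their poses are not given: they have to be found in the camera images.
- vice: Blue drill-press vice, 191x96x53 mm, fixed. Origin: centre of the underside, on the worktop. x runs along its screw from the T-bar end (-x) to the fixed jaw (+x), whose face is at x = +63 mm; z up. The rails the work stands on are 22 mm high, the jaws 60 mm wide and 53 mm high. To -x of x = -52 mm only the screw and T-bar stand out, 38 mm above the worktop, nothing below them.
- vice_jaw (a joint): Opening of the vice in m: 0 = jaws meet, 0.034 = fully open; starts at 0.028 to 0.034. Jaw, screw and T-bar are one part that slides along the vice's x (about 1.2 N of friction, no turning) and stays where left: push the screw's outer end to +x to close. On the 16 mm block it is shut at 0.016.
- screw_end (a point): Centre of the outer (-x) end face of the vice's screw, a round boss of 16 mm diameter, 38 mm above the worktop; moves with the jaw. The T-bar (about 6 mm rod, 78 mm long, level, along the vice's y axis) crosses 9 mm inward from it.
- work: Aluminium block, 16 mm (its x, between the jaws) x 58 mm (y) x 38 mm (z) with a slotted brass screw on top, loose, standing upright on the vice's rails between the open jaws, its x along the vice's x. Origin: centre of its underside. About 0.09 kg.
- screw_head (a point): Centre of the top of the brass screw (12 mm diameter, 4 mm high), 42 mm above the block's underside, so 64 mm above the worktop; z up.
- stand: Leaning wooden tool stand, fixed: base plate 130x140x10 mm and a light wooden block 40x125x70 mm that leans 40 degrees from the vertical towards the stand's +x, with three bores in a row along y, 43 mm apart; the screwdriver is in the middle one. Origin: on the worktop, 35 mm to +x of the plate's centre. The wood is no higher than 92 mm.
- bore_mouth (a point): Centre of the mouth of the middle bore (8.5 mm diameter, 60 mm deep), 76 mm above the worktop. The bore's outward direction, in the stand's frame, is (sin 40deg, 0, cos 40deg): draw the screwdriver that way by at least 60 mm to free it.
- bore_bottom (a point): Centre of the bottom of the middle bore, 30 mm above the worktop.
- screwdriver: Slotted screwdriver, 199 mm long, loose, 0.07 kg: orange handle 25 mm in diameter, 90 mm long, red end; 6 mm steel shank. Stands blade down in the middle bore, leaning 40 degrees, handle up and towards the stand's +x. Origin: on the handle's flank near mid-length; x points from handle to blade tip; the long axis lies 12.5 mm to +z of the origin. It balances near handle_mid.
- blade_tip (a point): Tip of the screwdriver's blade, 100 mm to +x of the origin on the long axis.
- handle_mid (a point): Middle of the handle on the long axis, 152 mm from the blade tip: the place to grip it, about 0.146 m above the worktop at the start, with free space at both sides. The handle's red end is 48 mm farther out.
- flux_jar: White and red jar, 35 mm diameter, 38 mm high, bystander. Origin: centre of the underside.
- fuse_carton: Small white carton, 42x50x50 mm, bystander. Origin: centre of the underside.
- elbow: Brass pipe elbow, 35x33x22 mm, bystander. Origin: centre of the underside.
Mind the look-alikes: they are no part of the job. Of the things shaped like the work, the aluminium one is meant.

How it is judged (in metres and radians):
On the way, in this order (a step that is already met when the one before it is completed fails the run):
1. the vice is shut on the upright block (value of joint vice_jaw between 0.0145 and 0.0175 m and angle between work's own z axis and vertical below 0.12 rad and z of work in the frame of vice between 0.016 and 0.028 m), for 0.2 s.
2. the screwdriver is drawn out of the stand and raised, its tip more than 100 mm above the worktop and clear of the bore (height (world z) of blade_tip above 0.1 m and distance between blade_tip and bore_bottom above 0.07 m and contact force between screwdriver and stand below 0.1 N), for 0.1 s.
At the end, for the whole second after the job is handed in: Vice still shut on the upright block (jaw opening 14.5 to 17.5 mm), the fingers hold the screwdriver still, upright and blade down within 0.2 rad, its tip within 20 mm horizontally of the screw's centre and 8 to 60 mm above it, touching neither block nor stand (all of step 1 and angle between screwdriver's own x axis and vertical above 2.9416 rad and horizontal distance between blade_tip and screw_head below 0.02 m and z of blade_tip in the frame of screw_head between 0.008 and 0.06 m and contact force between the fingers and screwdriver above 1 N and contact force between screwdriver and work below 0.1 N and contact force between screwdriver and stand below 0.1 N and linear speed of screwdriver below 0.03 m/s); the arm keeps its last pose, push and grip.
It fails at once if the screwdriver presses on the block (contact force between screwdriver and work above 1.5 N).
It fails at once if the jar is knocked more than 30 mm from its place (distance of flux_jar from where it was at the start of the episode above 0.03 m).
It fails at once if the carton is knocked more than 30 mm from its place (distance of fuse_carton from where it was at the start of the episode above 0.03 m).
It fails at once if the brass elbow is knocked more than 30 mm from its place (distance of elbow from where it was at the start of the episode above 0.03 m).
It also fails if it takes over 48 s, if anything falls off the work surface, if the arm or the gripper's body presses on something with over 40 N, if the wrist force passes 120 N, or if a joint passes its speed limit or range.

## Working session

There is one attempt and no reset: what is moved stays moved. The work goes in short steps, Python scripts to look and compute and a tool call to move; the robot and the scene stay as the last step left them, time stands still between calls to the robot, and variables do not carry over. Pictures are saved under pics/ and viewed, and the job is handed in when it is done.

Besides the shell and the picture viewer there is one more tool, called after "Request:" as name([rows], argument=value, ...), one row to a line, values as JSON. carry_out: Moves the arm, as the interface text tells. Its arguments: {"type":"object","properties":{"increments":{"type":"array"},"grip_force":{"type":"number"}},"required":["increments"]}

```bash
mkdir -p pics; ls
cat > h.py <<'E'
import numpy as np, cv2
from cell import env
def cal(n):
    c=env.get_calibration(n); return np.array(c["K"]),float(c["k1"]),np.array(c["camera_from_world"])
def proj(n,P):
    K,k1,T=cal(n); P=np.atleast_2d(P); c=P@T[:3,:3].T+T[:3,3]; s=c[:,:2]/c[:,2:]
    s=s*(1+k1*(s**2).sum(1,keepdims=True)); return s@K[:2,:2].T+K[:2,2]
def ray(n,uv):
    K,k1,T=cal(n); d=(np.atleast_2d(uv).astype(float)-K[:2,2])/[K[0,0],K[1,1]]; s=d.copy()
    for _ in range(30): s=d/(1+k1*(s**2).sum(1,keepdims=True))
    dr=np.c_[s,np.ones(len(s))]; R=T[:3,:3]; return -R.T@T[:3,3], dr@R   # origin, world dirs (z_cam=1)
def atz(n,uv,z):
    o,d=ray(n,uv); return o+d*((z-o[2])/d[:,2])[:,None]
def atdepth(n,uv,dep):
    o,d=ray(n,uv); return o+d*np.atleast_1d(dep)[:,None]
def tri(a,b):
    A=np.zeros((3,3));B=np.zeros(3)
    for n,uv in (a,b):
        o,d=ray(n,[uv]);d=d[0]/np.linalg.norm(d[0]);M=np.eye(3)-np.outer(d,d);A+=M;B+=M@o
    p=np.linalg.solve(A,B);return p,proj(a[0],p)[0]-a[1],proj(b[0],p)[0]-b[1]
def snap(tag):
    for n in("scene","top"):
        im,d=env.read_camera(n); cv2.imwrite(f"pics/{n}_{tag}.png",im[:,:,::-1]); np.save(f"{n}_{tag}.npy",d)
def crop(src,out,x0,y0,w,h,f):
    im=cv2.imread(f"pics/{src}.png")[y0:y0+h,x0:x0+w]; cv2.imwrite(f"pics/{out}.png",cv2.resize(im,None,fx=f,fy=f,interpolation=cv2.INTER_CUBIC))
E
python3 - <<'E'
from h import *
o=env.get_obs(); print({k:np.round(v,3) for k,v in o.items()})
for n in("scene","top"): print(n,env.get_calibration(n))
snap("a")
E
```

```text
pics
{'time_s': np.float64(0.0), 'qpos': array([66.354, 18.441, -4.015, 83.175,  1.298, 78.541, -3.26 ]), 'joint_velocities': array([-0.072,  0.047, -0.099, -0.071, -0.016, -0.019,  0.047]), 'effort': array([-0.0000e+00, -4.9130e+01, -4.0400e-01, -3.1253e+01, -6.4000e-02,
        4.4000e-02,  0.0000e+00]), 'tool_pos': array([ 0.269, -0.592,  0.404]), 'tool_rot': array([ 1.79991e+02,  1.11000e-01, -6.55440e+01]), 'force': array([-0.875,  0.622, -0.509]), 'wrist_torque': array([ 0.015,  0.026, -0.042]), 'grip_width': np.float64(0.087)}
scene {'K': array([[510.51962404,   0.        , 330.49834665],
       [  0.        , 510.51962404, 238.55552474],
       [  0.        ,   0.        ,   1.        ]]), 'k1': -0.09567842997840555, 'camera_from_world': array([[ 0.72138305, -0.69210553, -0.02442195, -0.36672992],
       [-0.31272936, -0.29408889, -0.9031678 ,  0.2128913 ],
       [ 0.6179052 ,  0.6591674 , -0.42859246,  0.82865709],
       [ 0.        ,  0.        ,  0.        ,  1.        ]])}
top {'K': array([[449.12392139,   0.        , 323.88176249],
       [  0.        , 449.12392139, 235.24082901],
       [  0.        ,   0.        ,   1.        ]]), 'k1': -0.07710562055993442, 'camera_from_world': array([[-0.01147723, -0.99991111, -0.00678524, -0.07261074],
       [-0.99471747,  0.01210932, -0.10193388,  0.47737479],
       [ 0.10200698,  0.00557948, -0.99476804,  0.91935663],
       [ 0.        ,  0.        ,  0.        ,  1.        ]])}
```

View pics/scene_a.png

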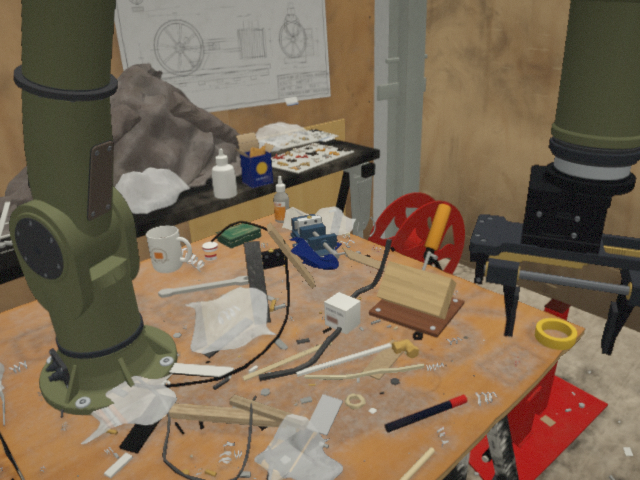

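View pics/top_a.png

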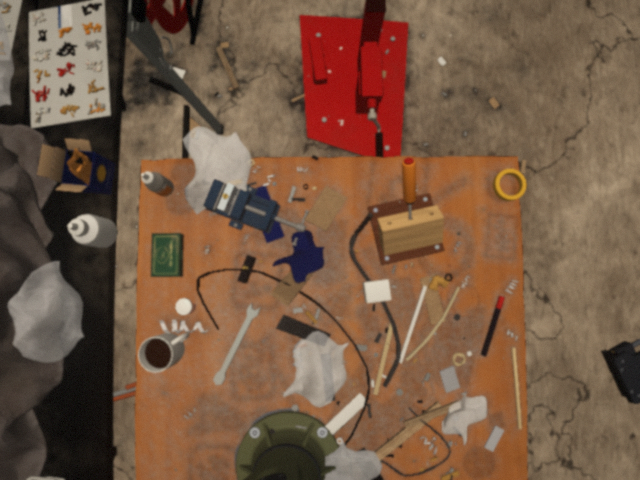

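Run:
```python
from h import *
crop("top_a","c1",185,160,140,110,5.5)
crop("top_a","c2",350,140,110,135,4.4)
crop("scene_a","c3",260,190,110,90,7)
crop("scene_a","c4",350,185,130,160,3.7)
```

```text
(no output)
```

View pics/c1.png

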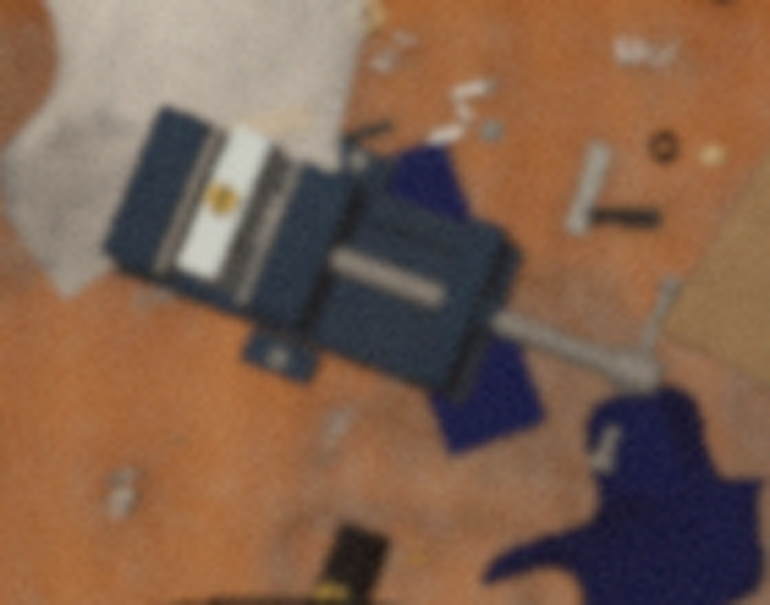

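View pics/c2.png

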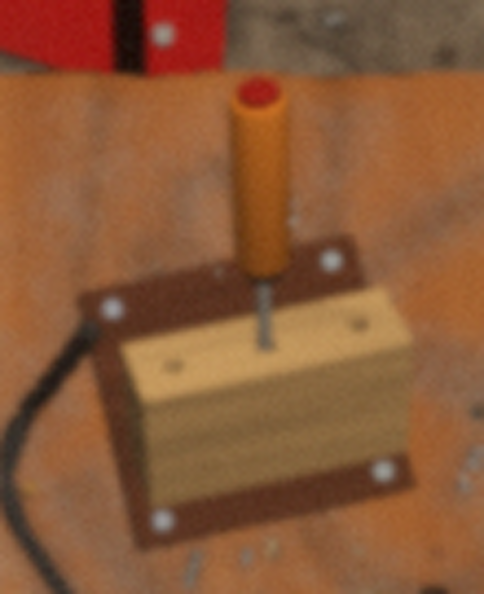

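View pics/c3.png

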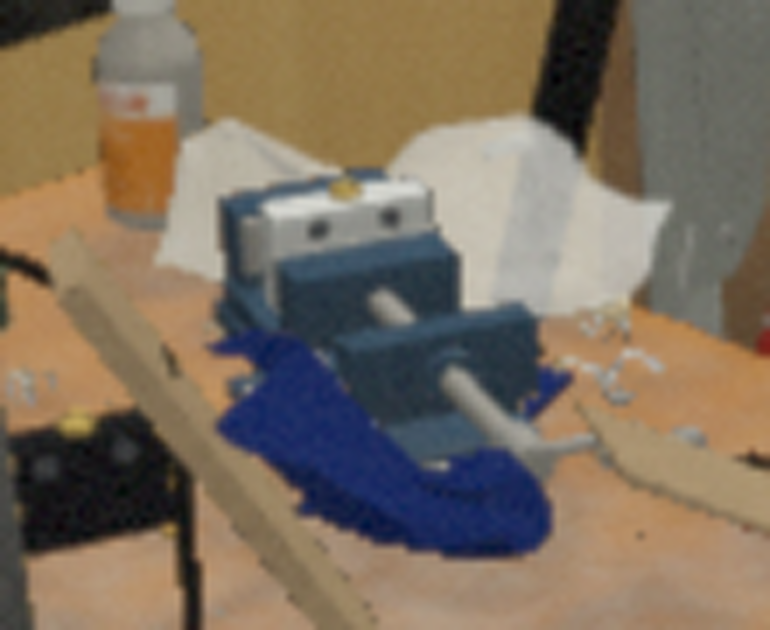

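View pics/c4.png

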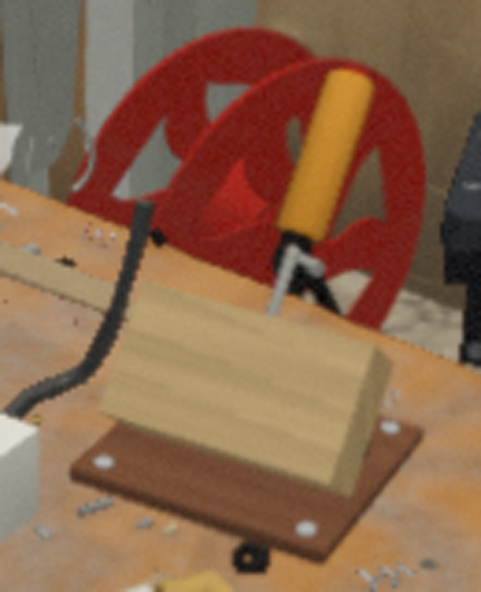

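Run:
```python
from h import *
def T(nm,t,s): p,e1,e2=tri(("top",np.array(t)),("scene",np.array(s))); print(nm,p.round(4),e1.round(1),e2.round(1)); return p
T("screw",(225.4,196),(309.3,216.9))
T("mouth",(410.2,218.9),(423.5,269.9))
T("hend",(408.9,160.9),(444.9,206.1))
T("hlow",(410,201.8),(431.7,246.6))
T("screwend",(303.3,228.5),(260+540/7,190+458/7))
d=np.load("top_a.npy"); ds=np.load("scene_a.npy")
def D(nm,n,u,v):
    z=np.median((d if n=="top" else ds)[int(v)-1:int(v)+2,int(u)-1:int(u)+2]); print(nm,atdepth(n,[(u,v)],z)[0].round(4))
D("screw","top",225,196);D("mouth near","top",405,219);D("hend","top",409,161);D("hmid","top",409,180);D("screwend","top",302,227);D("shaft","top",285,222)
for z,n,uv in((.038,"top",(303.3,228.5)),(.064,"top",(225.4,196)),(.076,"top",(410.2,218.9)),(.064,"scene",(309.3,216.9)),(.076,"scene",(423.5,269.9))): print(n,atz(n,[uv],z)[0].round(4))
# heights map around rag
for r in (240,250,260,270):
    print(r,[float(atdepth("top",[(u,r)],d[r,u])[0][2].round(3)) for u in range(270,330,6)])
# slider axis pts: fixed-jaw edges etc
for nm,uv,z in (("shaftA",(275,217.5),.045),("shaftB",(300,226),.045)): print(nm,atz("top",[uv],z)[0].round(4))
# other objects heights
for nm,uv in (("carton",(377,291)),("jar",(184,306)),("bottle",(153,180)),("elbow",(438,284)),("black",(247,265)),("rag white",(220,160)),("tape",(510,184)),("cable top",(356,240)),("card",(322,207)),("green",(167,255)),("cable2",(385,330))): D(nm,"top",*uv)
```

```text
screw [0.5563 0.1221 0.061 ] [ 0.1 -0.2] [-0.2  0. ]
mouth [ 0.5032 -0.2525  0.0791] [ 1.  -0.9] [-1.4  0.3]
hend [ 0.5933 -0.2332  0.1748] [-0.3  0.2] [ 0.3 -0.1]
hlow [ 0.5318 -0.2469  0.1147] [ 1.2 -1.1] [-1.7  0.4]
screwend [ 0.4911 -0.0371  0.0376] [ 0.6 -0.7] [-0.9  0.1]
screw [0.5556 0.1228 0.0627]
mouth near [ 0.5019 -0.2409  0.0748]
hend [ 0.5919 -0.2328  0.1807]
hmid [ 0.5623 -0.2357  0.1587]
screwend [ 0.4921 -0.0334  0.0436]
shaft [0.5033 0.0019 0.0409]
top [ 0.4896 -0.0358  0.038 ]
top [0.5554 0.1217 0.064 ]
top [ 0.5018 -0.2512  0.076 ]
scene [0.5519 0.1163 0.064 ]
scene [ 0.5104 -0.2505  0.076 ]
240 [0.001, -0.005, -0.003, 0.003, 0.039, 0.041, 0.041, 0.022, -0.002, 0.003]
250 [0.001, -0.001, 0.002, 0.0, 0.038, 0.051, 0.053, 0.046, 0.047, -0.001]
260 [-0.002, 0.09, 0.091, 0.094, 0.082, 0.072, 0.069, 0.065, 0.061, -0.0]
270 [-0.003, -0.001, -0.002, 0.0, 0.086, 0.08, 0.072, 0.073, -0.002, -0.002]
shaftA [0.5124 0.0222 0.045 ]
shaftB [ 0.4941 -0.0294  0.045 ]
carton [ 0.3593 -0.1845  0.0495]
jar [0.3319 0.2121 0.0365]
bottle [0.5844 0.2616 0.0946]
elbow [ 0.3712 -0.3184  0.0111]
black [0.4153 0.0814 0.0358]
rag white [0.6415 0.1432 0.0265]
tape [ 0.5879 -0.4907 -0.0013]
cable top [ 0.4678 -0.1471 -0.    ]
card [ 0.5359 -0.075   0.0279]
green [0.4385 0.2547 0.023 ]
cable2 [ 0.2764 -0.2044  0.0062]
```

Run:
```python
from h import *
d=np.load("top_a.npy"); 
vv,uu=np.mgrid[0:480,0:640]; P=atdepth("top",np.c_[uu.ravel(),vv.ravel()],d.ravel())
ds=np.load("scene_a.npy");Q=atdepth("scene",np.c_[uu.ravel(),vv.ravel()],ds.ravel())
for nm,A in(("top",P),("scene",Q)):
  print(nm)
  xs=np.arange(.39,.60,.01); ys=np.arange(.06,-.14,-.01)
  print("      "+" ".join(f"{y*100:4.0f}" for y in ys))
  for x in xs[::-1]:
    r=[]
    for y in ys:
        m=(abs(A[:,0]-x)<.005)&(abs(A[:,1]-y)<.005)&(A[:,2]>-.03)&(A[:,2]<.3); r.append(f"{A[m,2].max()*1000:4.0f}" if m.any() else "   .")
    print(f"{x*100:5.0f} "+" ".join(r))
```

```text
top
         6    5    4    3    2    1   -0   -1   -2   -3   -4   -5   -6   -7   -8   -9  -10  -11  -12  -13
   59    6   12    9    6    1    3    3    3    2    4    5    4    3    1    4    2    4    2    4    1
   58    7    8    5    2    2    2    2    8    6    5    6    3    4    2    9    7    4    2    1    1
   57    9    7    5    1    1    1    1    9    2    2    4    2    3   16   16   12    9    7    6    3
   56   23   24    6    3    1    2    8   11    8   10    9    1    1   22   20   17   15   12    8    2
   55   23   24   24   52   52    3    9    9    2    8    8    3   29   29   26   21   19   16   10    2
   54   13   23   52   53   53    2    3    1    2    2    1   32   34   33   29   30   24   21   15    3
   53   43   43   55   55   49    1    2    2    3    1   43   43   39   38   37   31   28   24    2    3
   52   42   45   55   55   47    3    1    2    2    3   48   48   44   42   39   38   34    3    2    3
   51   23   51   55   54   45   43   41    2    2   40   54   54   50   47   45   44   37    1    2    1
   50   23   54   55   43   34   45 
[... 2873 characters left out ...]
   2   -0    1    2   49   34   49   46    1    1    2    1    9
   44    0   -1   -0    .    .    .    .    0    1    1   59   57   53   53   48   -0    1   -0    1    6
   43   -1    1    1    1    0   -0    .   89   86   75   70   63   59   58   54    1    1    .    .    .
   42    5    0    0    0   87   92   94   94   91   83   76   70   65   63   58    0   -0    .    .    .
   41    1    1   -2   -1   86   86    1   90   92   83   76   73   70   67   60    0    1    .    .    .
   40    0    1    1    1    1    2   -0   86   90   86   81   76   71   64   -0    1    1    .    .    .
   39    1    1    0    0    1    1   95   87   90   88   84   75    0    1    1    1   -0    .    .    .
```

Run:
```python
from h import *
f=lambda x,y:(185+x/5.5,160+y/5.5)
P=lambda x,y,z:atz("top",[f(x,y)],z)[0][:2]
def ang(a,b): v=b-a; return np.degrees(np.arctan2(v[1],v[0])).round(1), np.linalg.norm(v).round(4)
print("fixed outer edge",ang(P(165,108,.053),P(107,246,.053)), P(165,108,.053),P(107,246,.053))
print("side1",ang(P(360,182,.053),P(165,108,.053)),"side2",ang(P(303,325,.053),P(107,246,.053)))
print("block edges",ang(P(238,122,.060),P(180,270,.060)),ang(P(275,135,.060),P(213,280,.060)))
print("block centre",(P(238,122,.06)+P(180,270,.06)+P(275,135,.06)+P(213,280,.06))/4)
print("screw",P(222,198,.064), "boss end",P(657,377,.038),P(655,372,.046),"tbar",P(672,285,.038),P(603,465,.038),ang(P(672,285,.038),P(603,465,.038)))
g=lambda x,y:(350+x/4.4,140+y/4.4)
Q=lambda x,y,z:atz("top",[g(x,y)],z)[0]
print("handle: end",Q(259,92,.1825),"low",Q(264,270,.1145),"mid at .1465",Q(262,180,.1465),"mouth",Q(265,347,.076))
print("block top corners", [Q(a,b,z)[:2].round(4) for a,b,z in((122,345,.089),(388,290,.089),(412,342,.063),(150,402,.063))])
d=np.load("top_a.npy")
for x,y in((130,345),(265,320),(380,295),(405,338),(265,370),(150,395)):
    u,v=g(x,y); print((x,y),atdepth("top",[(u,v)],d[int(v),int(u)])[0].round(4))
```

```text
fixed outer edge (np.float64(158.1), np.float64(0.0566)) [0.59242156 0.146499  ] [0.53990953 0.16763983]
side1 (np.float64(68.3), np.float64(0.08)) side2 (np.float64(67.4), np.float64(0.0807))
block edges (np.float64(159.3), np.float64(0.0596)) (np.float64(157.5), np.float64(0.059))
block centre [0.55480241 0.12093063]
screw [0.55537907 0.12174118] boss end [ 0.48950993 -0.03820061] [ 0.49045601 -0.03785756] tbar [ 0.52450538 -0.04412188] [ 0.4564658 -0.0176579] (np.float64(158.7), np.float64(0.073))
handle: end [ 0.59162203 -0.23218603  0.1825    ] low [ 0.53049174 -0.24460038  0.1145    ] mid at .1465 [ 0.5632999  -0.23898362  0.1465    ] mouth [ 0.50191744 -0.25120929  0.076     ]
block top corners [array([ 0.5018, -0.1847]), array([ 0.5253, -0.3051]), array([ 0.5053, -0.3219]), array([ 0.4789, -0.2   ])]
(130, 345) [ 0.5052 -0.1913  0.064 ]
(265, 320) [ 0.5122 -0.249   0.0899]
(380, 295) [ 0.5271 -0.3075  0.0648]
(405, 338) [ 0.5039 -0.3126  0.0864]
(265, 370) [ 0.4904 -0.2493  0.0842]
(150, 395) [ 0.4796 -0.1972  0.0848]
```

Run:
```python
from h import *
crop("top_a","c5",270,200,60,50,12)
```

```text
(no output)
```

View pics/c5.png

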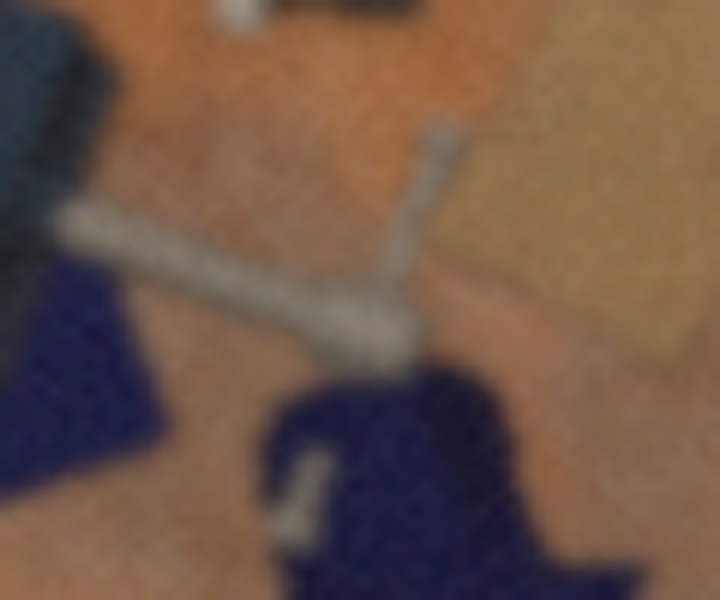

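Request:
carry_out([
  [0.05,0.12,0,-25,1],
  [0.212,0.533,0,-46.5,1],
  [0.212,0.533,0,-46.5,1],
  [0.212,0.533,0,-46.5,1],
  [0.212,0.533,0,-46.5,1],
  [0.212,0.533,0,-46.5,1],
  [0.212,0.533,0,-46.5,1],
  [0.212,0.533,0,-46.5,1],
  [0.212,0.533,0,-46.5,1],
  [0.212,0.533,0,-46.5,1],
  [0.212,0.533,0,-46.5,1],
  [0.212,0.533,0,-46.5,1],
  [0.212,0.533,0,-46.5,1],
  [0.212,0.533,0,-46.5,1],
  [0.212,0.533,0,-46.5,1],
  [0.212,0.533,0,-46.5,1],
], grip_force=20)

```text
time_s: 1.7
tool_pos: [0.4807, -0.0604, 0.4046]
tool_rot: [180.0, -0.0, -112.2]
force: [-0.1, -0.2, -0.3]
grip_width: 0.0007
```

Request:
carry_out([
  [0,0,-0.05,0,1],
  [0,0,-0.1,0,1],
  [0,0,-0.13,0,1],
  [0,0,-0.14,0,1],
  [0,0,-0.15,0,1],
  [0,0,-0.16,0,1],
  [0,0,-0.17,0,1],
  [0,0,-0.18,0,1],
  [0,0,-0.185,0,1],
  [0,0,-0.192,0,1],
  [0,0,-0.192,0,1],
  [0,0,-0.192,0,1],
])

```text
time_s: 2.9
tool_pos: [0.4811, -0.0587, 0.2128]
tool_rot: [180.0, -0.0, -112.0]
force: [0.0, 0.3, -0.8]
grip_width: 0.0005
```

Run:
```python
from h import *
snap("b"); crop("top_b","d1",185,160,140,110,5.5); crop("scene_b","d2",250,160,130,110,6)
```

```text
(no output)
```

View pics/d2.png

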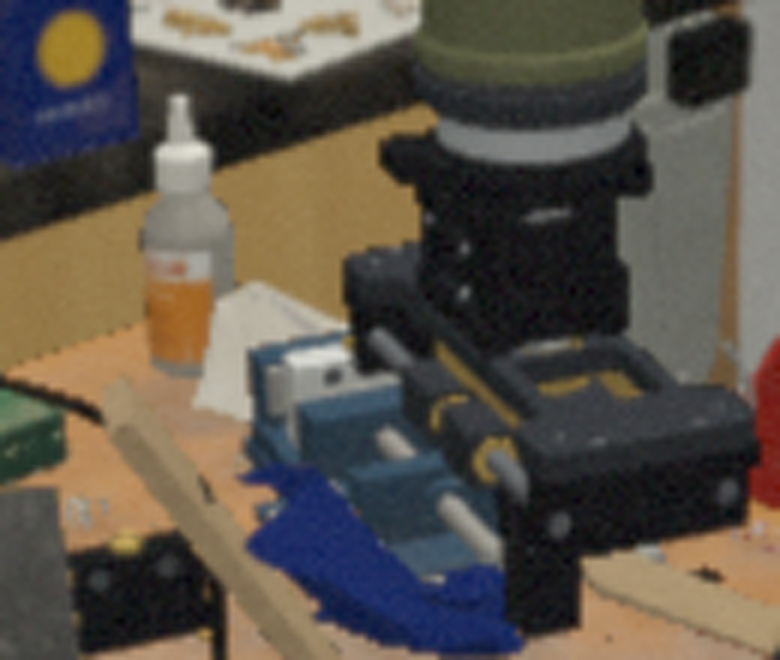

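Request:
carry_out([
  [0.0011,0.0028,0,0,1],
  [0.0022,0.0056,0,0,1],
  [0.003,0.0074,0,0,1],
  [0.0037,0.0093,0,0,1],
  [0.0045,0.0111,0,0,1],
  [0.0052,0.013,0,0,1],
  [0.006,0.0149,0,0,1],
  [0.0067,0.0167,0,0,1],
  [0.0067,0.0167,0,0,1],
])

```text
time_s: 3.9
tool_pos: [0.4878, -0.0418, 0.2128]
tool_rot: [180.0, 0.0, -112.0]
force: [-0.2, -1.1, -0.2]
grip_width: 0.0002
```

Run:
```python
from h import *
print(env.get_obs()["force"])
snap("c"); crop("top_c","d1",185,160,140,110,5.5)
```

```text
[-0.2325224  -1.05970305 -0.20381899]
```

View pics/d1.png

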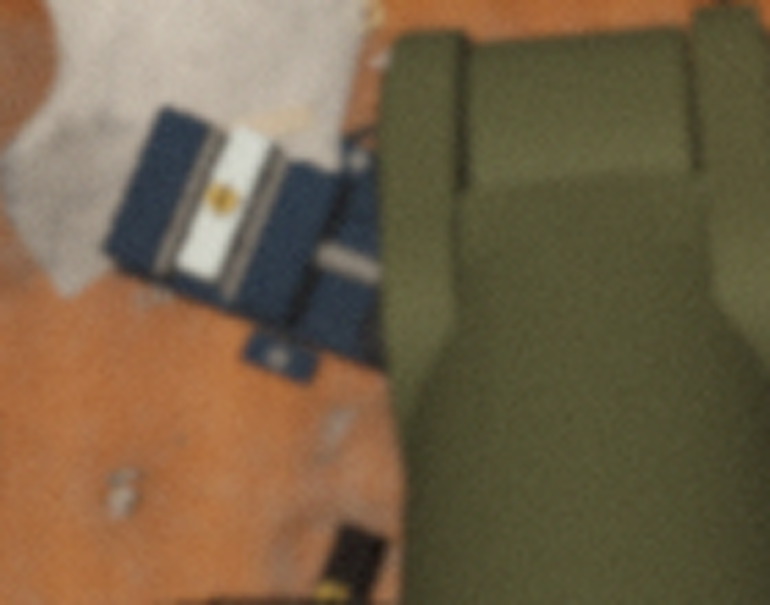

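Request:
carry_out([
  [0.0004,0.0009,0,0,1],
  [0.0007,0.0019,0,0,1],
  [0.0011,0.0028,0,0,1],
  [0.0015,0.0037,0,0,1],
  [0.0015,0.0037,0,0,1],
])

```text
time_s: 4.5
tool_pos: [0.4892, -0.0384, 0.2128]
tool_rot: [180.0, -0.0, -112.0]
force: [-1.2, -2.3, 1.1]
grip_width: 0.0005
```

Request:
carry_out([
  [0.0004,0.0009,0,0,1],
  [0.0007,0.0019,0,0,1],
  [0.0007,0.0019,0,0,1],
])

```text
time_s: 4.8
tool_pos: [0.49, -0.0363, 0.2128]
tool_rot: [-180.0, -0.0, -112.0]
force: [-0.6, -2.2, -0.4]
grip_width: 0.0001
```

Request:
carry_out([
  [0.0004,0.0009,0,0,1],
  [0.0007,0.0019,0,0,1],
  [0.0011,0.0028,0,0,1],
  [0.0011,0.0028,0,0,1],
])

```text
time_s: 5.2
tool_pos: [0.491, -0.0338, 0.2128]
tool_rot: [180.0, -0.0, -112.0]
force: [-1.5, -3.8, 0.7]
grip_width: 0.0004
```

Run:
```python
from h import *
print(env.get_obs()["force"])
snap("e"); crop("top_e","d3",190,165,75,70,8)
```

```text
[-1.54434407 -3.80430016  0.72275355]
```

View pics/d3.png

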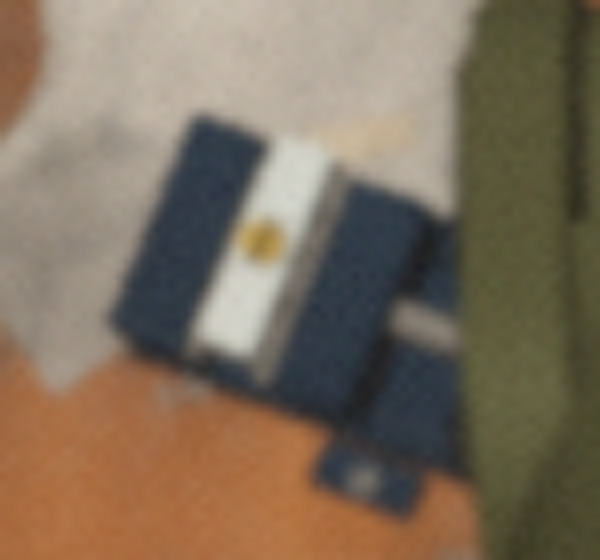

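Request:
carry_out([
  [0.0004,0.0009,0,0,1],
  [0.0007,0.0019,0,0,1],
  [0.0007,0.0019,0,0,1],
  [0.0007,0.0019,0,0,1],
])

```text
time_s: 5.7
tool_pos: [0.4913, -0.0333, 0.2127]
tool_rot: [180.0, -0.2, -112.1]
force: [-3.1, -8.2, 2.3]
grip_width: 0.0005
```

Request:
carry_out([
  [0.0007,0.0019,0,0,1],
  [0.0011,0.0028,0,0,1],
  [0.0011,0.0028,0,0,1],
  [0.0011,0.0028,0,0,1],
])

```text
time_s: 6.1
tool_pos: [0.4917, -0.0327, 0.2126]
tool_rot: [179.9, -0.4, -112.2]
force: [-6.1, -11.7, 5.3]
grip_width: 0.0005
```

Request:
carry_out([
  [-0.004,-0.009,0,0,1],
  [-0.011,-0.028,0,0,1],
  [-0.011,-0.028,0,0,1],
  [-0.011,-0.028,0.05,0,1],
  [-0.011,-0.028,0.1,0,1],
  [-0.011,-0.028,0.15,0,0],
  [-0.011,-0.028,0.2,10,-1],
  [0.07,-0.2,0.2,34,-1],
  [0.07,-0.2,0.2,34,-1],
  [0.07,-0.2,0.2,34,-1],
  [0.07,-0.2,0.2,34,-1],
  [0.07,-0.2,0.2,34,-1],
  [0.07,-0.2,0.2,34,-1],
  [0.07,-0.2,0.2,34,-1],
])

```text
time_s: 7.5
tool_pos: [0.5634, -0.2265, 0.4128]
tool_rot: [-180.0, 0.1, -77.9]
force: [-0.0, 0.5, 0.9]
grip_width: 0.0645
```

Run:
```python
from h import *
print({k:np.round(v,4) for k,v in env.get_obs().items() if k in("tool_pos","tool_rot","force","grip_width")})
snap("f"); crop("top_f","e1",185,160,140,110,5.5);crop("scene_f","e2",260,190,110,90,7); crop("scene_f","e3",340,100,160,200,3)
```

```text
{'tool_pos': array([ 0.5634, -0.2265,  0.4128]), 'tool_rot': array([-1.799543e+02,  8.490000e-02, -7.788520e+01]), 'force': array([-0.0033,  0.5302,  0.94  ]), 'grip_width': np.float64(0.0645)}
```

View pics/e1.png

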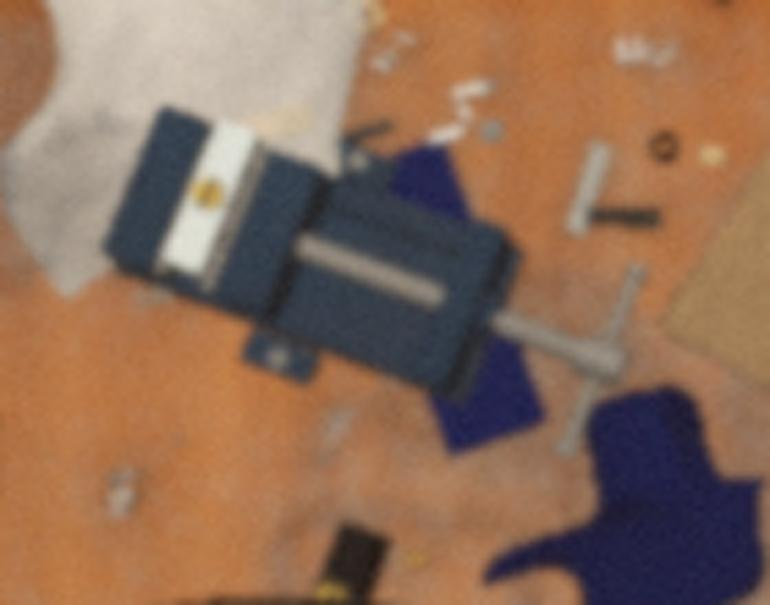

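View pics/e2.png

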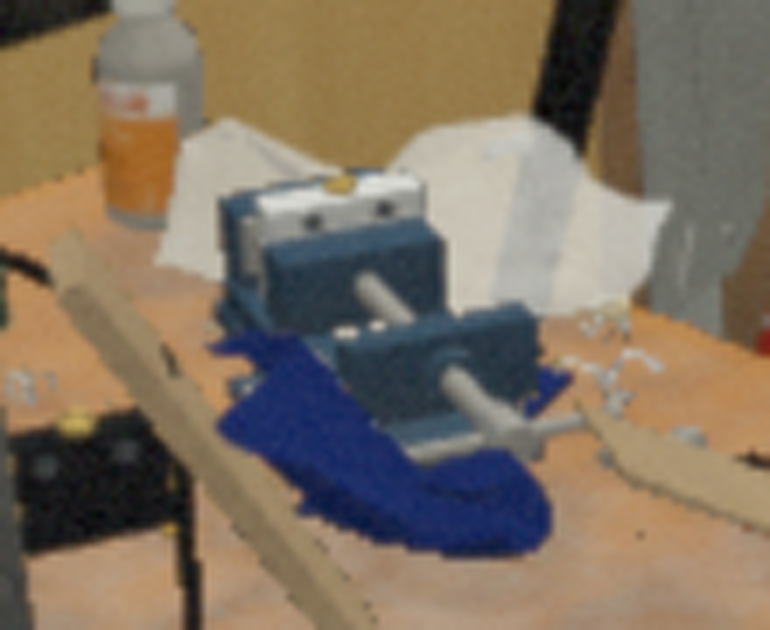

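View pics/e3.png

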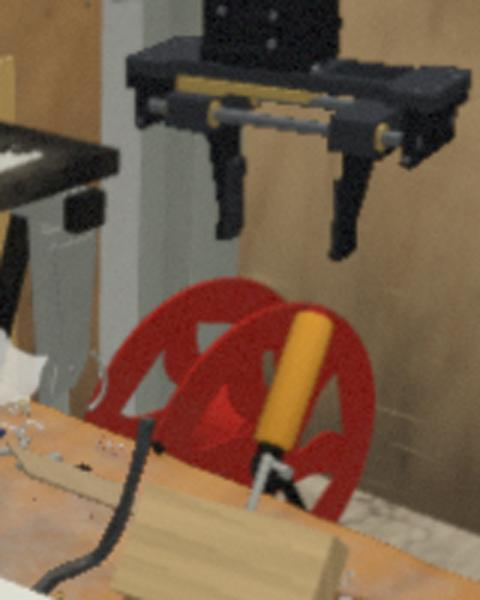

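Request:
carry_out([
  [0.003,-0.0115,0,0,-1],
  [0.003,-0.0115,-0.03,0,-1],
  [0.003,-0.0115,-0.06,0,-1],
  [0.003,-0.0115,-0.08,0,-1],
  [0.003,-0.0115,-0.09,0,-1],
  [0.003,-0.0115,-0.098,0,-1],
  [0.003,-0.0115,-0.098,0,-1],
])

```text
time_s: 8.3
tool_pos: [0.5658, -0.2405, 0.3145]
tool_rot: [180.0, 0.0, -78.0]
force: [0.2, -0.5, -0.4]
grip_width: 0.0872
```

Run:
```python
from h import *
print({k:np.round(v,4) for k,v in env.get_obs().items() if k in("tool_pos","tool_rot","force","grip_width")})
snap("g"); crop("top_g","e1",350,120,130,110,5.5); crop("scene_g","e3",380,150,140,140,4.2)
```

```text
{'tool_pos': array([ 0.5658, -0.2405,  0.3145]), 'tool_rot': array([ 1.799718e+02,  1.180000e-02, -7.804640e+01]), 'force': array([ 0.1842, -0.4865, -0.4066]), 'grip_width': np.float64(0.0872)}
```

View pics/e3.png

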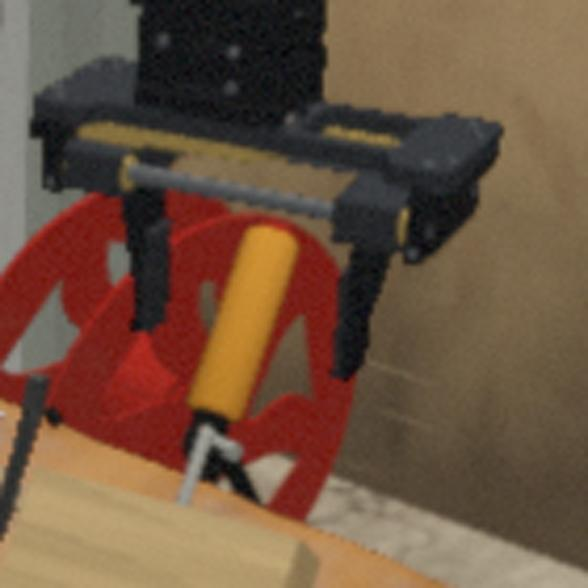

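Request:
carry_out([
  [0,0.001,0,0,0.3],
  [0,0.001,0,0,1],
  [0,0.001,0,0,1],
  [0,0.001,0,0,1],
  [0,0.001,0,0,1],
  [0,0.001,0,0,1],
  [0,0.001,0,0,1],
  [0,0.001,0,0,1],
], grip_force=12)

```text
time_s: 9.2
tool_pos: [0.5659, -0.2394, 0.3148]
tool_rot: [180.0, -0.0, -78.0]
force: [0.2, 0.9, 0.4]
grip_width: 0.0308
```

Request:
carry_out([
  [0,0,0,0,1],
  [0,0,0,0,1],
  [0,0,0,0,1],
  [0,0,0,0,1],
])

```text
time_s: 9.6
tool_pos: [0.5659, -0.2393, 0.3148]
tool_rot: [180.0, 0.0, -78.0]
force: [0.1, 0.3, -0.3]
grip_width: 0.0247
```

Request:
carry_out([
  [0.0031,0.0007,0.0038,0,1],
  [0.0063,0.0013,0.0077,0,1],
  [0.0094,0.002,0.0115,0,1],
  [0.0126,0.0027,0.0153,0,1],
  [0.0126,0.0027,0.0153,0,1],
])

```text
time_s: 10.1
tool_pos: [0.5792, -0.2364, 0.3309]
tool_rot: [-179.9, -0.0, -78.0]
force: [0.0, 0.7, -0.7]
grip_width: 0.0246
```

Request:
carry_out([
  [0.0063,0.0013,0.0077,0,1],
  [0.0126,0.0027,0.0153,0,1],
  [0.0189,0.004,0.023,0,1],
  [0.0252,0.0054,0.0306,0,1],
  [0.0315,0.0067,0.0383,0,1],
  [0.0378,0.008,0.046,0,1],
  [0.0441,0.0094,0.0536,0,1],
  [0.0503,0.0107,0.0613,0,1],
  [0.0503,0.0107,0.0613,0,1],
])

```text
time_s: 11.0
tool_pos: [0.6299, -0.2255, 0.3928]
tool_rot: [-179.9, -0.0, -78.0]
force: [0.0, 0.1, -0.4]
grip_width: 0.0247
```

Run:
```python
from h import *
print({k:np.round(v,4) for k,v in env.get_obs().items() if k in("tool_pos","tool_rot","force","grip_width","qpos")})
snap("i"); crop("top_i","e1",340,100,150,130,5); crop("scene_i","e3",360,100,160,180,3.3)
```

```text
{'qpos': array([ 35.0859,  22.6441, -23.6459,  80.498 ,   9.0449,  78.5818,
       -66.6928]), 'tool_pos': array([ 0.6299, -0.2255,  0.3928]), 'tool_rot': array([-1.798612e+02, -4.430000e-02, -7.799310e+01]), 'force': array([ 0.0082,  0.1222, -0.413 ]), 'grip_width': np.float64(0.0247)}
```

View pics/e3.png

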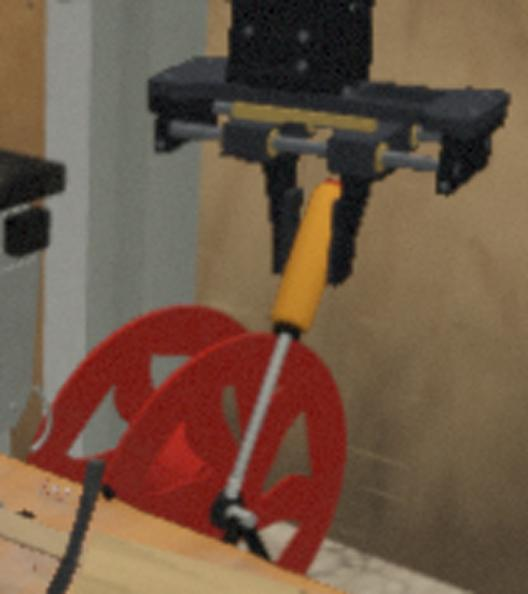

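View pics/e1.png

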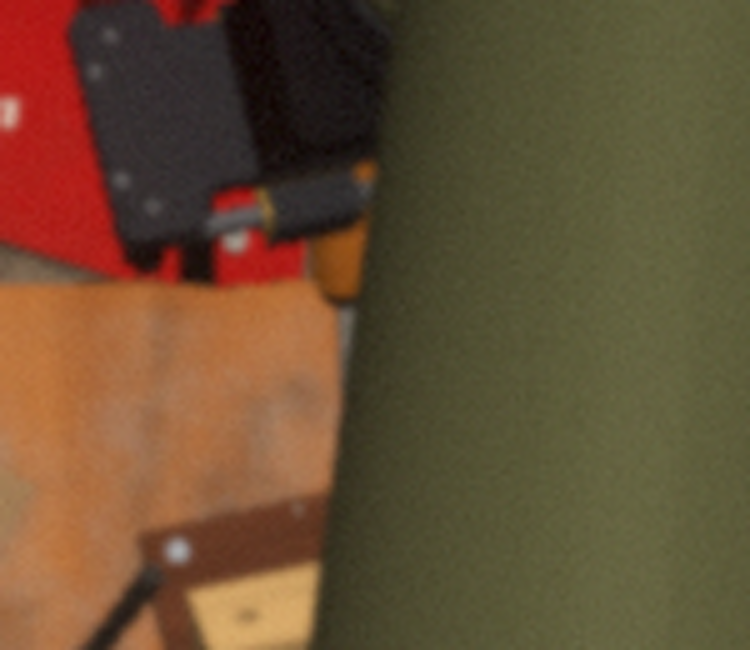

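Request:
carry_out([
  [0,0,0.015,0,1],
  [0,0,0.025,0,1],
  [0,0,0.025,0,1],
  [0,0,0.025,0,1],
  [0,0,0.025,0,1],
])

```text
time_s: 11.6
tool_pos: [0.6286, -0.2261, 0.4161]
tool_rot: [180.0, 0.0, -78.1]
force: [0.4, -0.5, -0.8]
grip_width: 0.0248
```

Run:
```python
from h import *
print({k:np.round(v,4) for k,v in env.get_obs().items() if k in("tool_pos","force","grip_width")})
im,_=env.read_camera("scene"); cv2.imwrite("pics/scene_j.png",im[:,:,::-1]); crop("scene_j","e3",400,120,80,150,4)
G=env.get_obs()["tool_pos"]-[0,0,.164]; a=np.array([.629,.134,.766])
print(G, "tip exp",G-.158*a, proj("scene",[G-.158*a, G+.042*a, G-.048*a]))
```

```text
{'tool_pos': array([ 0.6286, -0.2261,  0.4161]), 'force': array([ 0.3881, -0.4923, -0.8235]), 'grip_width': np.float64(0.0248)}
[ 0.6285609  -0.22606473  0.2519038 ] tip exp [ 0.5291789  -0.24723673  0.1308758 ] [[429.84701736 239.59191495]
 [461.99184112 142.47827665]
 [447.94090283 185.22528877]]
```

View pics/e3.png

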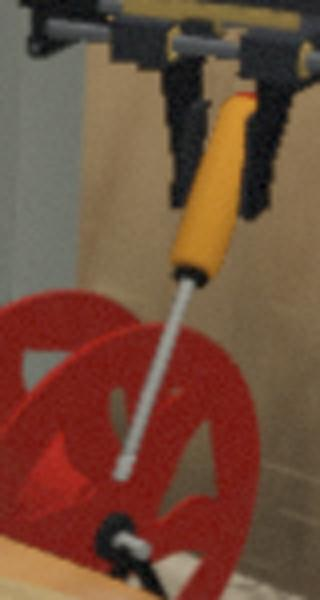

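Request:
carry_out([
  [0,0,-0.025,0,1],
  [0,0,-0.05,0,1],
  [0,0,-0.065,0,1],
  [0,0,-0.076,0,1],
  [0,0,-0.076,0,1],
  [-0.0049,-0.001,-0.076,0,1],
  [-0.0098,-0.0021,-0.076,0,1],
  [-0.0147,-0.0031,-0.076,0,1],
  [-0.0196,-0.0042,-0.076,0,1],
  [-0.0244,-0.0052,-0.075,0,1],
  [-0.0293,-0.0062,-0.075,0,1],
  [-0.0342,-0.0073,-0.074,0,1],
  [-0.0391,-0.0083,-0.073,0,1],
  [-0.044,-0.0094,-0.072,0,1],
  [-0.0489,-0.0104,-0.071,0,1],
  [-0.0489,-0.0104,-0.071,0,1],
])

```text
time_s: 13.25
tool_pos: [0.5831, -0.2352, 0.3517]
tool_rot: [-179.2, -0.3, -78.0]
force: [8.7, 2.7, 13.2]
grip_width: 0.0243
```

Run:
```python
from h import *
print({k:np.round(v,4) for k,v in env.get_obs().items() if k in("tool_pos","force","grip_width","wrist_torque")})
im,_=env.read_camera("scene"); cv2.imwrite("pics/scene_k.png",im[:,:,::-1]); crop("scene_k","e3",370,120,120,200,3)
```

```text
{'tool_pos': array([ 0.5831, -0.2352,  0.3517]), 'force': array([ 8.7052,  2.6839, 13.1528]), 'wrist_torque': array([ 0.6364, -1.8567, -0.0513]), 'grip_width': np.float64(0.0243)}
```

View pics/e3.png

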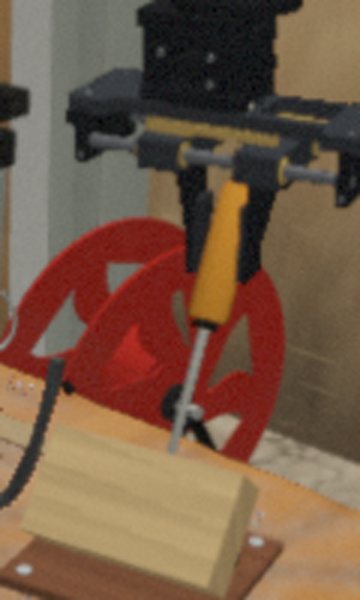

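Run:
```python
from h import *
from scipy.optimize import least_squares
crop("scene_k","e4",400,160,80,130,4.6)
G=env.get_obs()["tool_pos"]-[0,0,.164]
c,s=np.cos(np.radians(12)),np.sin(np.radians(12))
def pts(p):
    a=np.array([np.sin(p[0])*c,np.sin(p[0])*s,np.cos(p[0])]); g=G+p[2]*np.array([c,s,0]); return np.array([g+(p[1]+.042)*a,g+(p[1]-.048)*a,g+(p[1]-.158)*a])
print(pts([.7,0,0]))
for th in (20,25,30,35,40):
    print(th,proj("scene",pts([np.radians(th),0,0])).round(1).tolist(),pts([np.radians(th),0,0])[2].round(3))
```

```text
[[ 0.60967791 -0.22944407  0.21974932]
 [ 0.55296531 -0.24149871  0.15091353]
 [ 0.48364991 -0.25623215  0.06678089]]
20 [[447.9, 179.3], [438.4, 226.4], [426.9, 282.3]] [ 0.53  -0.246  0.039]
25 [[448.5, 179.5], [437.6, 226.3], [424.3, 282.8]] [ 0.518 -0.249  0.044]
30 [[449.1, 179.8], [436.9, 226.0], [421.7, 282.7]] [ 0.506 -0.251  0.051]
35 [[449.7, 180.4], [436.2, 225.6], [419.3, 281.9]] [ 0.495 -0.254  0.058]
40 [[450.2, 181.1], [435.6, 225.0], [416.9, 280.5]] [ 0.484 -0.256  0.067]
```

View pics/e4.png

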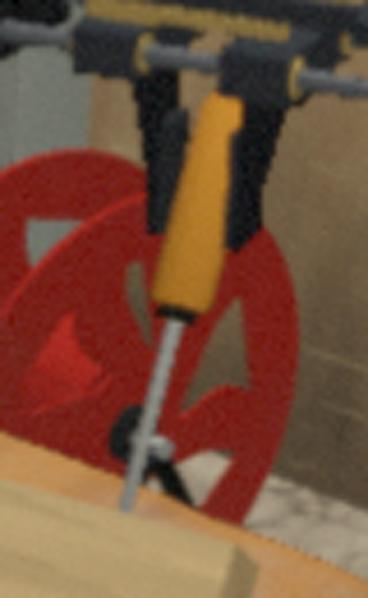

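Request:
carry_out([
  [0,0,0.005,0,1],
  [0,0,0.01,0,1],
  [-0.0049,-0.001,0.012,0,1],
  [-0.0098,-0.0021,0.014,0,1],
  [-0.0147,-0.0031,0.016,0,1],
  [-0.0196,-0.0042,0.018,0,1],
  [-0.0244,-0.0052,0.02,0,1],
  [-0.0244,-0.0052,0.02,0,1],
])

```text
time_s: 14.1
tool_pos: [0.5546, -0.2421, 0.3656]
tool_rot: [180.0, -0.0, -78.1]
force: [2.1, 0.3, 4.8]
grip_width: 0.0247
```

```bash
cat > fit.py <<'E'
from h import *
import sys
G=env.get_obs()["tool_pos"]-[0,0,.164]
c,s=np.cos(np.radians(12)),np.sin(np.radians(12))
for th in (-10,0,10,20,30):
    t=np.radians(th);a=np.array([np.sin(t)*c,np.sin(t)*s,np.cos(t)]); p=np.array([G+k*a for k in(.042,-.048,-.12,-.158)])
    print(th,proj("scene",p).round(1).tolist(),p[-1].round(3))
print({k:np.round(v,4) for k,v in env.get_obs().items() if k in("tool_pos","force","grip_width","wrist_torque")})
im,_=env.read_camera("scene"); cv2.imwrite(f"pics/scene_{sys.argv[1]}.png",im[:,:,::-1]); crop(f"scene_{sys.argv[1]}","e4",390,150,80,140,4)
E
python3 fit.py l
```

```text
-10 [[437.9, 178.9], [438.3, 221.6], [438.5, 252.8], [438.5, 268.2]] [ 0.581 -0.236  0.046]
0 [[439.6, 177.4], [436.5, 223.5], [434.0, 257.8], [432.8, 275.1]] [ 0.555 -0.242  0.044]
10 [[441.2, 176.6], [434.7, 224.7], [429.6, 261.3], [427.0, 280.0]] [ 0.528 -0.248  0.046]
20 [[442.6, 176.5], [432.9, 225.1], [425.3, 263.1], [421.2, 282.8]] [ 0.502 -0.253  0.053]
30 [[443.9, 177.2], [431.4, 224.8], [421.1, 263.0], [415.7, 283.2]] [ 0.477 -0.259  0.065]
{'tool_pos': array([ 0.5546, -0.2421,  0.3656]), 'force': array([2.0554, 0.2811, 4.8271]), 'wrist_torque': array([ 0.2338, -0.494 , -0.0348]), 'grip_width': np.float64(0.0247)}
```

View pics/e4.png

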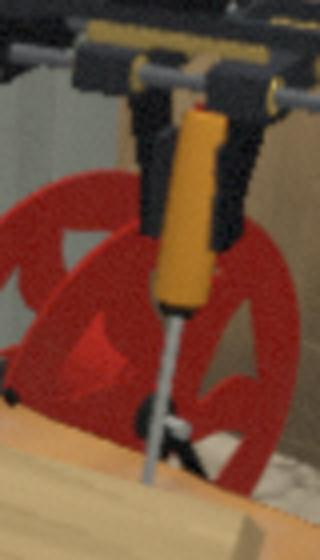

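Request:
carry_out([
  [0,0,0.003,0,1],
  [-0.0049,-0.001,0.005,0,1],
  [-0.0098,-0.0021,0.006,0,1],
  [-0.0147,-0.0031,0.007,0,1],
  [-0.0196,-0.0042,0.008,0,1],
  [-0.0244,-0.0052,0.008,0,1],
  [-0.029,-0.006,0.008,0,1],
  [-0.032,-0.0066,0.008,0,1],
  [-0.032,-0.0066,0.008,0,1],
])

```text
time_s: 15.05
tool_pos: [0.5231, -0.2484, 0.3738]
tool_rot: [-180.0, -0.0, -78.1]
force: [2.1, 1.0, -0.3]
grip_width: 0.0246
```

```bash
python3 fit.py m
```

```text
-10 [[430.5, 179.5], [431.3, 223.4], [431.7, 255.4], [431.9, 271.2]] [ 0.55  -0.243  0.054]
0 [[432.3, 177.9], [429.4, 225.4], [427.1, 260.6], [425.9, 278.3]] [ 0.523 -0.248  0.052]
10 [[433.9, 177.1], [427.5, 226.6], [422.4, 264.3], [419.8, 283.5]] [ 0.496 -0.254  0.054]
20 [[435.5, 177.1], [425.6, 227.1], [417.8, 266.2], [413.7, 286.5]] [ 0.47  -0.26   0.061]
30 [[436.9, 177.7], [423.9, 226.8], [413.4, 266.2], [407.8, 287.0]] [ 0.446 -0.265  0.073]
{'tool_pos': array([ 0.5231, -0.2484,  0.3738]), 'force': array([ 2.1296,  0.9603, -0.2542]), 'wrist_torque': array([ 0.244 , -0.3988, -0.0228]), 'grip_width': np.float64(0.0246)}
```

View pics/e4.png

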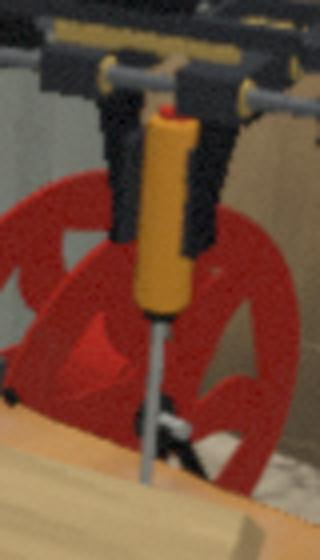

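Request:
carry_out([
  [0.002,0,0.02,0,1],
  [0.004,0.001,0.045,0,1],
  [0.004,0.001,0.07,0,1],
  [0.004,0.001,0.075,0,1],
  [0.004,0.001,0.075,0,1],
])

```text
time_s: 15.6
tool_pos: [0.5274, -0.2475, 0.4486]
tool_rot: [180.0, -0.1, -78.1]
force: [-0.6, -1.1, -1.5]
grip_width: 0.0246
```

```bash
python3 fit.py n
python3 - <<'E'
from h import *
crop("scene_n","e4",390,110,80,150,4)
im=cv2.imread("pics/top_f.png"); 
d=np.load("top_f.npy")
p=(185+208/5.5,160+193/5.5); print(atz("top",[p],.064), atdepth("top",[p],d[int(p[1]),int(p[0])]))
q=(260+340/7,190+183/7); print(atz("scene",[q],.064), tri(("top",np.array(p)),("scene",np.array(q))))
crop("top_f","e5",195,170,60,50,12); crop("scene_f","e6",280,200,60,50,12)
E
```

```text
-10 [[434.0, 136.2], [434.7, 183.8], [435.2, 218.3], [435.3, 235.5]] [ 0.554 -0.242  0.129]
0 [[435.8, 134.9], [432.8, 185.5], [430.4, 223.1], [429.2, 242.0]] [ 0.527 -0.247  0.127]
10 [[437.5, 134.4], [430.8, 186.5], [425.7, 226.2], [423.0, 246.5]] [ 0.501 -0.253  0.129]
20 [[439.1, 134.6], [429.0, 186.7], [421.0, 227.4], [416.7, 248.6]] [ 0.474 -0.259  0.136]
30 [[440.5, 135.6], [427.3, 186.0], [416.5, 226.6], [410.7, 248.1]] [ 0.45  -0.264  0.148]
{'tool_pos': array([ 0.5274, -0.2475,  0.4486]), 'force': array([-0.5593, -1.1131, -1.5147]), 'wrist_torque': array([ 0.0617,  0.0447, -0.0077]), 'grip_width': np.float64(0.0246)}
[[0.55734876 0.1270151  0.064     ]] [[0.55741301 0.12709148 0.06367395]]
[[0.55384414 0.12107857 0.064     ]] (array([0.55845004, 0.12738762, 0.06073194]), array([ 0.19319792, -0.22254927]), array([-0.24974375,  0.01041719]))
```

View pics/e4.png

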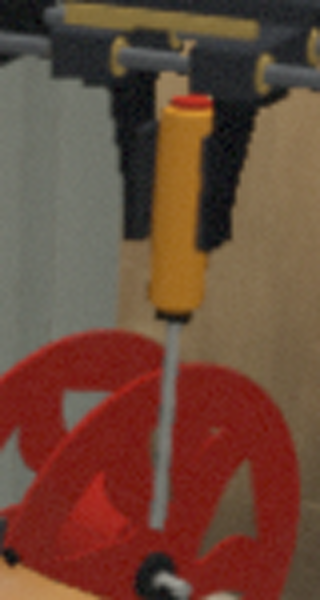

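View pics/e5.png

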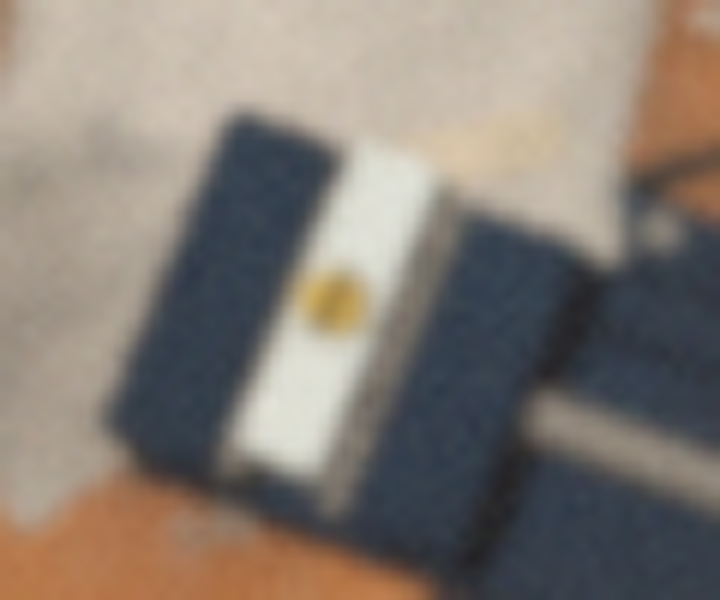

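View pics/e6.png

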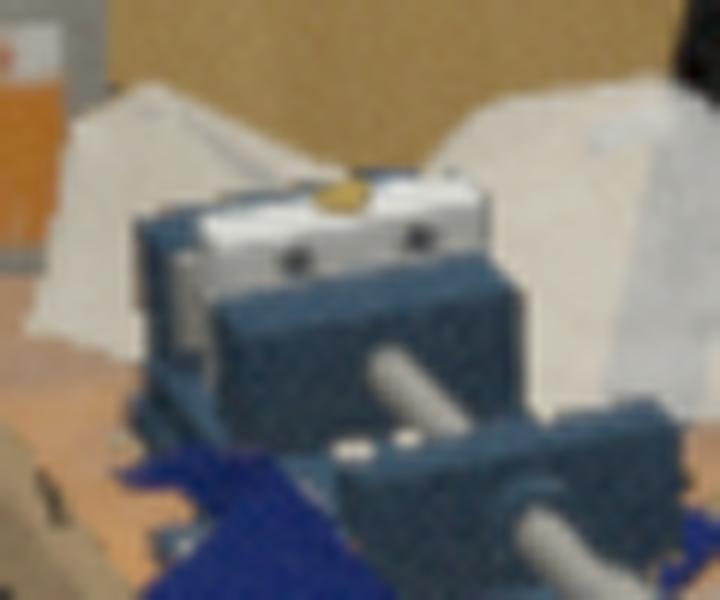

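Request:
carry_out([
  [0.001,0.01,0,0,1],
  [0.003,0.035,0,0,1],
  [0.005,0.065,0,0,1],
  [0.008,0.095,0,0,1],
  [0.01,0.125,0,0,1],
  [0.012,0.155,0,0,1],
  [0.015,0.185,0,0,1],
  [0.017,0.215,0,0,1],
  [0.02,0.245,0,0,1],
  [0.022,0.275,0,0,1],
  [0.024,0.305,0,0,1],
  [0.027,0.335,0,0,1],
  [0.029,0.358,0,0,1],
  [0.03,0.37,0,0,1],
  [0.03,0.374,0,0,1],
  [0.03,0.374,0,0,1],
  [0.03,0.374,-0.01,0,1],
  [0.03,0.374,-0.02,0,1],
  [0.03,0.374,-0.02,0,1],
  [0.03,0.374,-0.02,0,1],
])

```text
time_s: 17.65
tool_pos: [0.5574, 0.126, 0.4277]
tool_rot: [179.9, -0.0, -78.1]
force: [0.0, 0.4, -1.3]
grip_width: 0.0243
```

Run:
```python
from h import *
o=env.get_obs();print({k:np.round(v,4) for k,v in o.items() if k in("tool_pos","force","grip_width","joint_velocities")})
snap("p"); crop("scene_p","f1",260,110,100,130,4.6); crop("top_p","f2",170,140,120,100,6)
G=o["tool_pos"]-[0,0,.164]; print(G, proj("scene",[G+[0,0,.042],G-[0,0,.158],[.557,.127,.064]]), proj("top",[G-[0,0,.158]]))
```

```text
{'joint_velocities': array([-0.2227, -0.424 , -0.308 , -1.0649, -0.0642,  0.0278, -0.0222]), 'tool_pos': array([0.5574, 0.126 , 0.4277]), 'force': array([ 0.0495,  0.3712, -1.2811]), 'grip_width': np.float64(0.0243)}
[0.55740627 0.12601791 0.26374327] [[303.74645751 114.68801431]
 [307.56817861 198.95698284]
 [307.92011092 215.11741581]] [[218.42165122 190.98235227]]
```

View pics/f1.png

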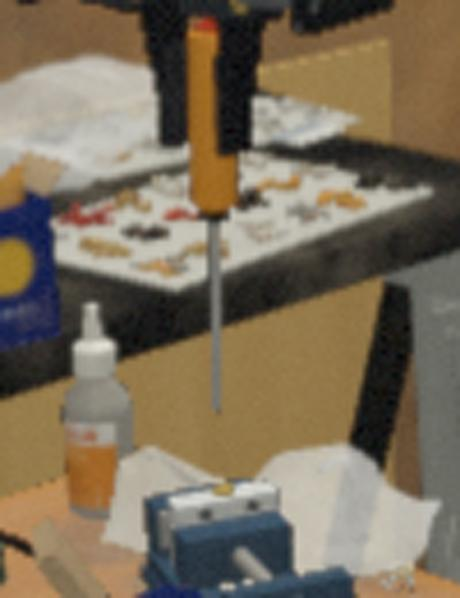

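View pics/f2.png

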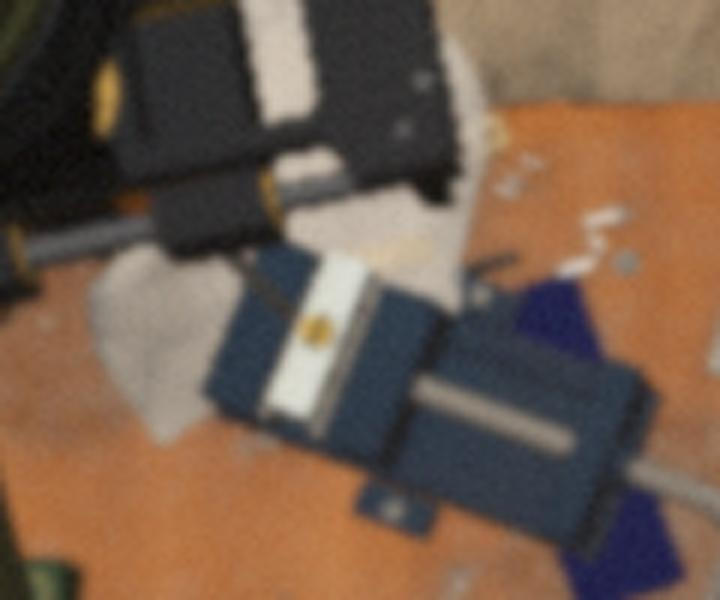

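Request:
carry_out([
  [0,0,-0.005,0,1],
  [0,0,-0.01,0,1],
  [0,0,-0.01,0,1],
  [0,0,-0.01,0,1],
  [0,0,-0.01,0,1],
  [0,0,-0.01,0,1],
])

```text
time_s: 18.35
tool_pos: [0.5575, 0.1269, 0.4186]
tool_rot: [-180.0, -0.0, -78.0]
force: [0.2, -0.0, -0.6]
grip_width: 0.0244
```

Run:
```python
from h import *
o=env.get_obs();print({k:np.round(v,4) for k,v in o.items() if k in("tool_pos","force","grip_width","joint_velocities")})
snap("q"); crop("scene_q","f1",260,110,100,130,4.6); crop("top_q","f2",195,165,60,50,12)
G=o["tool_pos"]-[0,0,.164]; print(G-[0,0,.158], proj("scene",[G+[0,0,.042],G-[0,0,.158]]), proj("top",[G-[0,0,.158]]))
a=np.load("top_f.npy");b=np.load("top_a.npy")
```

```text
{'joint_velocities': array([ 0.0035,  0.0582,  0.0811,  0.0215, -0.0209,  0.0032,  0.015 ]), 'tool_pos': array([0.5575, 0.1269, 0.4186]), 'force': array([ 0.1699, -0.0315, -0.6375]), 'grip_width': np.float64(0.0244)}
[0.55750419 0.12686797 0.09659988] [[303.71177558 118.72502863]
 [307.52804151 202.44975838]] [[219.10304178 191.86498438]]
```

View pics/f1.png

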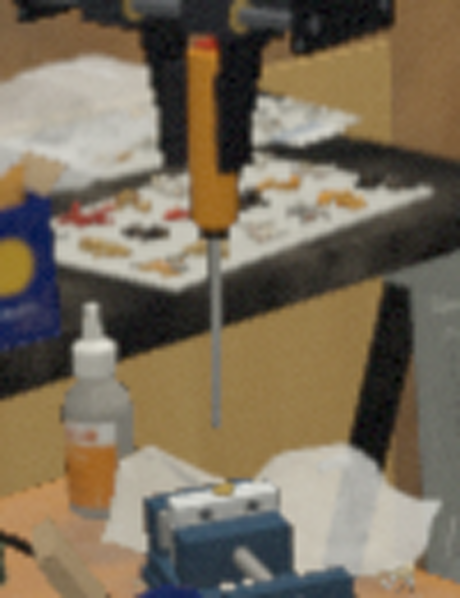

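View pics/f2.png

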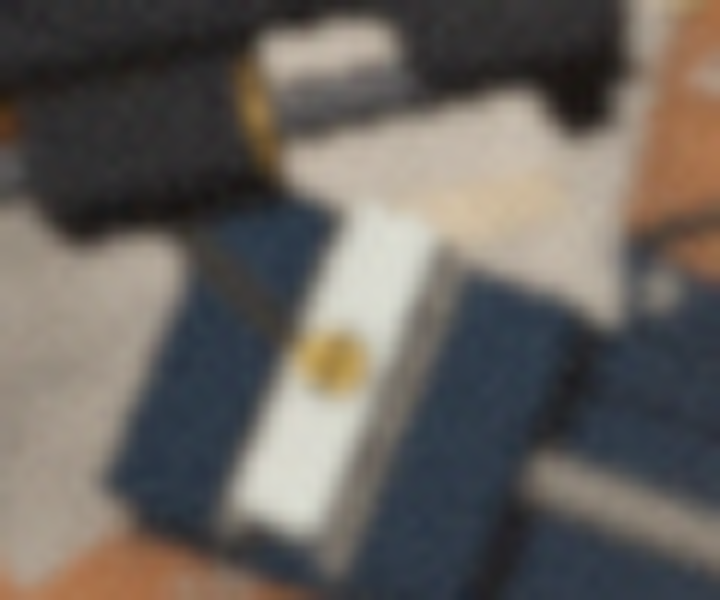

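Run:
```python
from h import *
p=tri(("top",np.array([219.2,193.0])),("scene",np.array([307.0,202.8]))); s=tri(("top",np.array([222.7,195.0])),("scene",np.array([308.7,216.1])))
print(p[0],s[0],p[0]-s[0]); print(env.get_obs()["grip_width"], env.sign_off())
```

```text
[0.55538015 0.12659622 0.09638498] [0.55877546 0.12753674 0.06069321] [-0.00339531 -0.00094051  0.03569177]
the job is handed in; nothing more can be done
0.024732963666516783 None
```

The job is handed in at about 18.5 s of the 48 s allowed. The vice is shut on the aluminium block, and the gripper is holding the screwdriver upright, blade down, over the brass screw. The sign-off reports no verdict.

- **Vice:** I pushed the screw's end with the closed fingers until the jaw stopped moving, at 9 to 13 N. The pictures then showed the block upright and tight against the fixed jaw. I did not measure the opening to the millimetre; I judged it shut from the stall and the pictures.
- **Drawing out:** I gripped the screwdriver about 6 mm outward of handle_mid and drew it about 100 mm along the bore. I then raised it until its tip was about 131 mm above the worktop.
- **Turning upright:** The moves allow no tilt, so I turned the screwdriver in the grip by leaning its shank against the stand's wooden upper edge while moving the handle back. The tip met something there that I could not see, and the wrist force reached about 16 N. I raised the handle and the force fell away.
- **Last checks:**
  - **Position:** measured from both cameras, the tip was about 3.5 mm horizontally from the screw's centre and 36 mm above it. The arm's own pose put it about 33 mm above.
  - **Lean:** about 2.5 degrees when measured just after turning, before the move to the vice.
  - **Grip and motion:** the finger opening was 24.7 mm on the 25 mm handle, and the arm was still.
- **Disagreement between cameras:** they differed by 1 to 2 pixels, about 3 mm, which is well inside the 20 mm allowed.
- **Jar, carton and elbow:** the moves stayed clear of them, but I did not measure their positions again at the end.

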